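# Feel out the hidden lid release of an incubator

## Robot

A 6-joint arm with a two-finger parallel gripper is mounted at the origin on the work surface. World frame = base frame: x ahead of the robot, y to its left, z up, the work surface at z = 0. Lengths are in m, angles in rad, forces in N, time in s.
With the tool pointing down it reaches from about 0.35 to 0.85 m from the base axis. Payload 8.1 kg.
Tool frame: the origin (TCP) lies on the mounting face of the last link; the fingertips stand 186 mm ahead of it and the grasp point (between the pads) lies 167 mm ahead of it; z points along the fingers, y is the line along which they close (so a half turn about z gives the same grasp; the last joint's range is limited). The gripper opens to 93 mm and grips with 3 to 60 N. Pads are 15 mm wide; open, the fingers measure 128 mm over their backs; the gripper's body (75 mm by 188 mm) begins 65 mm behind the grasp point.
Start: joints at [1.24, 0.13, 1.488, -0, 1.523, -0.085], TCP at [0.146, 0.582, 0.405] pointing down, gripper open.
Joint ranges: [-2.96, 2.96], [-0.89, 2.26], [0.02, 2.5], [-1.34, 4.48], [0, 2.73], [-2.66, 2.66]. Speed limits (rad/s): [2.39, 2.39, 2.79, 3.14, 3.14, 3.14].

## Interface

Orientations are given as a rotation vector (axis times angle).
In Python, from plant import * gives the robot as it stands. The module is installed in compiled form; this text tells all that it offers.
- The arm moves only by the tool arm_command, never from a script. Its argument "increments" is a list of rows, each a list of 6 numbers: the shift along the tool's x, y, z in units of 0.2 m (1.0 is 0.2 m), then the turn, a rotation vector about the tool's x, y, z in units of pi rad (1.0 is pi rad). A call has exactly 5 rows; each row is the pose to reach, as a shift and turn from the pose commanded when the call began, along the tool's axes at that moment, turning the shorter way round; what a row does not reach only later rows make up. A row lasts 1/8 s, in which the tool goes at most 62.5 mm and 10.7 degrees, less where a joint would pass 70% of its speed; a pose out of reach is approached as far as the arm can. A call with a number of a shift or a turn outside -1 to 1 is refused whole. A call with a gripper value outside its range is refused whole. "fingers" is the closure, from -1 (fully open) to 1 (shut), set as the call begins (left out, the last holds). The fingers move at their own pace and stop on an object; "force" is the grip in N (left out, the last holds). Time passes only in rows, so rows that repeat a pose let the fingers close, or fill a call up. It gives the time, the measured TCP pose, the force, the opening and the grip force at its end, in the units of the state.
- read_state(): the state, without advancing time (a new reading comes with each control period).
- read_camera(name): name is "scene" or "top" or "wrist"; returns a dict with "image" (480x640x3 uint8, red, green, blue), "fx", "fy", "cx", "cy" (pixels), "T" (4x4, takes a point from camera to world coordinates). Camera axes: x right, y down, z forward; pixel columns grow to the right and rows downward; lengths in m; the calibration is good to about 2 mm. The wrist camera is an equidistant fisheye: a pixel r from the principal point sees the ray r / f radians off the axis. A picture is of the moment at which its call begins. There is no depth.
- close_job(): hands the job in; it is judged then, once.
The state is a dict: "t": time; "q": joint angles; "dq": joint speeds; "joint_torque": joint torques, N m; "tool_pos": TCP position; "orientation": TCP orientation; "force": force on the tool from outside, world axes, zero at the start; "wrist_torque": the same for the moment, N m; "opening": finger opening in m; "gripper_force": force on a finger pad.
Only numpy, scipy, OpenCV 4.12 (cv2) and the standard library are available. Lean on these libraries where they do the work, as an engineer would, in place of code of your own. Each camera call takes 0.05 s, during which the arm holds its last target. There are 200 camera calls.

## Task

The little incubator's lid is latched; its release sits in a notch hidden somewhere along the ledge at its front edge. With the fingers as one fingertip, touch down lightly on the ledge near its left end (seen from the robot), sweep along it in contact towards the right until you feel the notch, then gently press the release inside it fully down so that the lid pops ajar, and withdraw. Do not touch the lid, do not grasp or lift anything, and leave the jar, tip box and timer where they are.

Things in the scene. Friction and masses are not known exactly. Their poses are not given: they have to be found in the camera images.
- unit: White benchtop incubator, fixed, 240 mm deep (x), 310 mm wide (y), closed lid's top 92.5 mm above the bench; origin: centre of its underside, z up. Its front edge (x -120 mm) faces the robot, +y is left seen from the robot. Along that edge a level grey ledge: x -120 to -80 mm, y -90 to +90 mm, top 80 mm up; at each end a white block 6 mm higher. The lid starts behind it at x -75 mm.
- ledge_left (a point): Point on top of the ledge at its left end, half-way across its depth (unit frame -100, 90, 80 mm). The sweep starts on the first 30 mm from here. The ledge is broken by one notch, 56 mm long along the edge, right across the ledge and open to the front. Its middle lies anywhere from unit y -48 to +10 mm; not reported, to be felt.
- ledge_right (a point): The same at the right end of the ledge (unit frame -100, -90, 80 mm).
- release (a joint): The release is a grey bar, 34 mm deep (unit x -115 to -81 mm), hidden under the ledge and bare only in the notch, as its floor, its top 7 mm below the ledge. Value: how far it is pressed down, 0 as found (bar top 73 mm above the bench), 0.007 m fully down. It yields at about 5 N, has a hard stop at the end and stays where it is left (no spring). Shut fingers with their narrow side along the edge fit in.
- lid (a joint): Opening angle of the lid (rad) about a level hinge at the incubator's rear: 0 shut. It is driven by the release, 0.012 rad per mm, to 0.084 rad with the release fully down, when its front edge stands about 16 mm higher.
- jar_mid (a point): Centre, half-way up, of a small white screw-cap jar, 40 mm across, 60 mm high, loose. Leave alone.
- tipbox_mid (a point): Centre, half-way up, of a pipette tip box, 120 by 85 mm, 62 mm high, loose. Leave alone.
- timer_mid (a point): Centre, half-way up, of a bench timer, 30 mm (its x) by 70 mm, 60 mm high, loose. Leave alone.

How it is judged:
By the outcome, as a careful person would: the job done as asked, in the order asked, and still so for the second after the job is handed in, with the robot touching nothing.
It also fails if it takes over 51 s, if anything falls off the work surface, if the arm or the gripper's body presses on something with over 40 N, if the wrist force passes 120 N, or if a joint passes its speed limit or range.

## Working session

There is one attempt and no reset: what is moved stays moved. The work goes in short steps, Python scripts to look and compute and a tool call to move; the robot and the scene stay as the last step left them, time stands still between calls to the robot, and variables do not carry over. Pictures are saved under pics/ and viewed, at most 10 in all, crops included, and the job is handed in when it is done.

Besides the shell and the picture viewer there is one more tool, called after "Request:" as a command line: name --pt "numbers of a row" for each row, then --argument value for the rest. arm_command: Moves the arm, as the interface text tells. Shifts and turns lie within -1 to 1; 1 stands for 0.2 m of shift or pi rad of turn. Its arguments: {"type":"object","properties":{"increments":{"type":"array","items":{"type":"array","items":{"type":"number","minimum":-1,"maximum":1}}},"fingers":{"type":"number"},"force":{"type":"number"}},"required":["increments"]}

```bash
mkdir -p pics; python3 - <<'E'
from plant import *
import cv2,numpy as np
s=read_state();print(s)
np.set_printoptions(precision=4,suppress=True)
for n in("top","scene"):
    c=read_camera(n);print(n,c["fx"],c["fy"],c["cx"],c["cy"]);print(c["T"])
    np.savez(n+".npz",**c);cv2.imwrite(f"pics/{n}0.png",c["image"][:,:,::-1])
E
```

```text
{'t': 0.0, 'q': array([ 1.23960412e+00,  1.31171761e-01,  1.48924405e+00, -9.94258178e-06,
        1.52296620e+00, -8.54129882e-02]), 'dq': array([ 9.04672973e-04,  5.55665635e-04,  8.36456263e-04,  1.46380737e-05,
       -1.37188408e-03,  2.47084474e-05]), 'joint_torque': array([ 5.94890298e-04, -5.59843898e+01, -4.91767716e+01,  7.68765109e-02,
        3.52156966e-02, -1.34963975e-04]), 'tool_pos': array([0.14590557, 0.58176981, 0.40370015]), 'orientation': array([-3.85053024e-01, -3.11754184e+00,  2.75286535e-03]), 'force': array([0.00516742, 0.35960682, 0.61718751]), 'wrist_torque': array([ 0.01567211,  0.00678033, -0.03623099]), 'gripper_force': 0.0, 'opening': 0.09312233412243971}
top 449.8176791165451 449.8176791165451 325.25507729295595 240.1692906640531
[[-0.0079 -0.9984  0.0554  0.5288]
 [-0.9999  0.0085  0.0102  0.0456]
 [-0.0107 -0.0553 -0.9984  0.9149]
 [ 0.      0.      0.      1.    ]]
scene 485.27222958761917 485.27222958761917 323.31592430578144 239.18689345616733
[[-0.6577  0.5464 -0.5185  1.0304]
 [ 0.7531  0.4892 -0.4399  0.4423]
 [ 0.0133 -0.6798 -0.7332  0.7307]
 [ 0.      0.      0.      1.    ]]
```

View pics/top0.png

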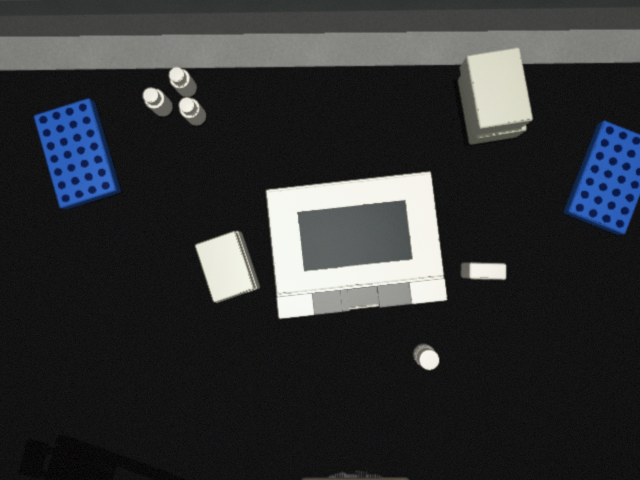

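View pics/scene0.png

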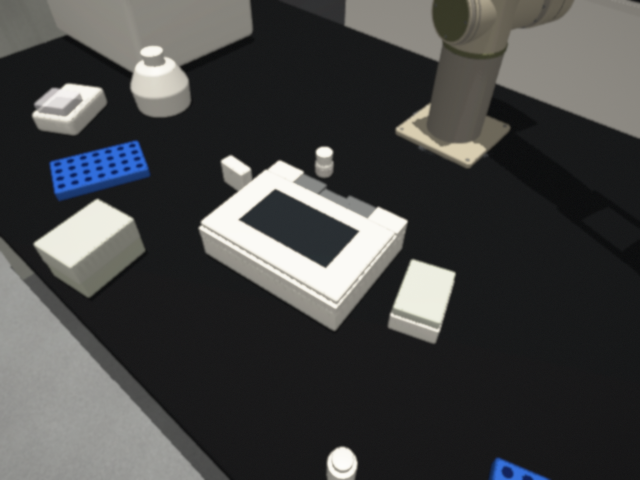

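Top view: the unit's outline has front corners near (278,318) and (447,301). The grey ledge runs from col 313 to 411 at row ~300. The jar is at (428,357), the tip box at (226,267) and the timer at (485,271). The scene view agrees with this. Next I'll measure the unit's pose.

```bash
cat > h.py <<'E'
import cv2,numpy as np
np.set_printoptions(precision=4,suppress=True)
def ray(c,u,v,z):
    T=c["T"];d=T[:3,:3]@np.array([(u-c["cx"])/c["fx"],(v-c["cy"])/c["fy"],1]);o=T[:3,3]
    return o+d*(z-o[2])/d[2]
E
python3 - <<'E'
from h import *
c=np.load("top.npz");im=c["image"]
g=cv2.cvtColor(im,cv2.COLOR_RGB2GRAY)
m=(g>75).astype(np.uint8)
n,l,st,ce=cv2.connectedComponentsWithStats(m)
k=l[290,290];cs,_=cv2.findContours((l==k).astype(np.uint8),0,2)
C=max(cs,key=cv2.contourArea)[:,0].astype(float)
q=cv2.approxPolyDP(C.astype(np.float32)[:,None],8,True)[:,0];print("poly",q)
# subpixel corners by line fits
L=[]
for a,b in zip(q,np.roll(q,-1,0)):
    d=(b-a)/np.linalg.norm(b-a);s=(C-a)@d;t=np.abs((C-a)@np.array([-d[1],d[0]]))
    p=C[(t<4)&(s>8)&(s<np.linalg.norm(b-a)-8)];f=cv2.fitLine(p.astype(np.float32),1,0,.01,.01).ravel();L.append(np.cross([f[2],f[3],1],[f[2]+f[0],f[3]+f[1],1]))
for i in range(len(q)):
    x=np.cross(L[i-1],L[i]);x=x[:2]/x[2];print(q[i],x,ray(c,*x,.086),ray(c,*x,.0925))
# ledge mask
w=((g>100)&(g<200)&(l==k)).astype(np.uint8);w[:275]=0
w=cv2.morphologyEx(w,cv2.MORPH_OPEN,np.ones((5,5)))
cs,_=cv2.findContours(w,0,2)
for cc in cs:
    if cv2.contourArea(cc)>150:
        B=cv2.boxPoints(cv2.minAreaRect(cc));print("grey",cv2.contourArea(cc),B.tolist());print(np.array([ray(c,*p,.08) for p in B]))
for nm,u,v,z in(("jar",428,359,.06),("tipbox",226,267,.062),("timer",488,271,.06)):print(nm,ray(c,u,v,z))
print(g[290:312,300],g[290:312,328],g[290:312,360],g[300,305:420])
E
```

```text
poly [[430. 172.]
 [267. 189.]
 [278. 317.]
 [446. 300.]]
[430. 172.] [430.7839 170.6821] [ 0.7024 -0.1428  0.086 ] [ 0.701  -0.1414  0.0925]
[267. 189.] [265.9647 189.0153] [0.6711 0.1637 0.086 ] [0.67   0.1627 0.0925]
[278. 317.] [278.1157 318.0986] [0.4327 0.1415 0.086 ] [0.4335 0.1408 0.0925]
[446. 300.] [446.5128 299.3861] [ 0.4646 -0.1665  0.086 ] [ 0.4651 -0.1649  0.0925]
grey 1987.5 [[311.2682800292969, 292.4146423339844], [409.2804870605469, 281.5243835449219], [411.6950988769531, 303.2560729980469], [313.6828918457031, 314.1463317871094]]
[[ 0.4787  0.0808  0.08  ]
 [ 0.4974 -0.1003  0.08  ]
 [ 0.4575 -0.104   0.08  ]
 [ 0.4388  0.0766  0.08  ]]
jar [ 0.3519 -0.1361  0.06  ]
tipbox [0.5268 0.2431 0.062 ]
timer [ 0.5153 -0.2526  0.06  ]
[239 230 244 230 200 243 247 247 247 248 248 247 248 247 248 248 248 247
 247 247 247 247] [229 158 157 159 159 159 159 159 160 159 161 160 158 159 158 159 157 158
 158 158 157 155] [157 155 157 156 156 156 155 154 155 156 153 154 155 154 153 144 159 178
  83  26  20  19] [247 248 248 248 248 247 241 203 162 158 158 158 157 158 159 160 159 159
 159 159 158 158 157 161 159 158 158 159 158 159 158 158 159 158 157 148
 134 154 157 159 158 157 156 154 156 154 156 157 155 156 156 155 155 156
 155 153 152 154 153 154 154 154 155 154 152 154 152 151 152 153 154 152
 150 144 136 151 154 153 152 153 153 152 153 152 152 152 152 152 152 152
 151 150 151 152 152 153 151 150 151 148 147 148 149 150 147 142 165 230
 245 246 246 245 245 246 245]
```

Checks: the front edge measures 310 mm, the ledge 182 x 40 mm, and the yaw 0.103 rad by both fits. The ledge middle is at (0.468, -0.011), and the faint marks on the ledge don't match 56 mm, so I'll go by feel. Now the transit, with the fingers shutting on the way.

Request:
arm_command --pt "-0.2 -0.2 0 0 0 0.05" --pt "-0.4 -0.4 0 0 0 0.1" --pt "-0.6 -0.6 0 0 0 0.15" --pt "-0.8 -0.8 0 0 0 0.2" --pt "-1 -1 0 0 0 0.25" --fingers 1 --force 20

```text
t: 0.72
tool_pos: [0.2917, 0.3377, 0.4044]
orientation: [1.555, 2.729, -0.0]
force: [0.7, 0.2, 0.0]
opening: 0.0474
gripper_force: 0.0
```

```bash
cat >> h.py <<'E'
from scipy.spatial.transform import Rotation as R
YAW=.103; EX=np.array([np.cos(YAW),np.sin(YAW),0]); EY=np.array([-np.sin(YAW),np.cos(YAW),0])
O=np.array([.468,-.011,0])+.1*EX   # unit origin
RT=np.stack([EY,EX,[0,0,-1]],1)
def unit(p): d=p-O; return np.array([d@EX,d@EY,p[2]])*1e3
def inc(s,ux,uy,tipz):
    T=R.from_rotvec(s["orientation"]).as_matrix();t=O+ux*EX+uy*EY+np.array([0,0,tipz+.186])
    return np.r_[T.T@(t-s["tool_pos"])/.2,R.from_matrix(T.T@RT).as_rotvec()/np.pi]
def show(s):
    T=R.from_rotvec(s["orientation"]).as_matrix()
    print("t",s["t"],"tip unit mm",unit(s["tool_pos"]+.186*T[:,2]),"F",s["force"],"Fu",s["force"]@EX,s["force"]@EY,"open",s["opening"],"q",s["q"])
E
python3 -c "
from h import *
from plant import *
s=read_state();show(s);print(inc(s,-.101,.076,.13))"
```

```text
t 0.725 tip unit mm [-239.5043  364.8848  218.4085] F [0.7118 0.1895 0.0261] Fu 0.7275055020412999 0.11534605576031097 open 0.04743429548156998 q [ 0.7433 -0.2981  1.8934 -0.0001  1.5465  0.2085]
[-1.6018  0.0243  0.4423 -0.      0.0001  0.1375]
```

Request:
arm_command --pt "-0.2 0 0 0 0 0.0275" --pt "-0.4 0 0 0 0 0.055" --pt "-0.6 0 0 0 0 0.0825" --pt "-0.8 0 0 0 0 0.11" --pt "-1 0 0 0 0 0.1375"

```text
t: 1.35
tool_pos: [0.3944, 0.1665, 0.4044]
orientation: [-2.102, -2.335, 0.0]
force: [-0.7, 0.0, 0.1]
opening: 0.0012
gripper_force: 0.0
```

```bash
python3 -c "
from h import *
from plant import *
s=read_state();show(s);print(inc(s,-.101,.076,.12))"
```

```text
t 1.35 tip unit mm [-155.0569  184.1095  218.4088] F [-0.733   0.0274  0.0754] Fu -0.726322675204464 0.10265876686907463 open 0.0012202925968876157 q [ 0.2795 -0.3526  1.9363  0.0001  1.5583  0.1747]
[-0.541   0.2691  0.4919 -0.0001  0.      0.0006]
```

Request:
arm_command --pt "-0.25 0.12 0 0 0 0" --pt "-0.5 0.25 0.05 0 0 0" --pt "-0.541 0.269 0.25 0 0 0" --pt "-0.541 0.269 0.45 0 0 0" --pt "-0.541 0.269 0.49 0 0 0"

```text
t: 1.98
tool_pos: [0.4578, 0.0656, 0.3035]
orientation: [-2.096, -2.334, 0.007]
force: [0.5, -0.6, 0.2]
opening: 0.0003
gripper_force: 0.0
```

```bash
python3 - <<'E'
from h import *
from plant import *
s=read_state();show(s);print(inc(s,-.101,.076,.085))
c=read_camera("scene");T=c["T"]
i=c["image"][130:280,190:420];cv2.imwrite("pics/s1.png",cv2.resize(i,None,fx=3,fy=3,interpolation=2)[:,:,::-1])
E
```

```text
t 1.975 tip unit mm [-103.4544   77.3819  117.506 ] F [ 0.4687 -0.6457  0.1761] Fu 0.3997783945365549 -0.6904570534895471 open 0.0002636771475264507 q [ 0.0315 -0.1736  1.9757  0.0001  1.3458 -0.0756]
[-0.0066  0.0075  0.1625 -0.002  -0.0002  0.0013]
```

View pics/s1.png

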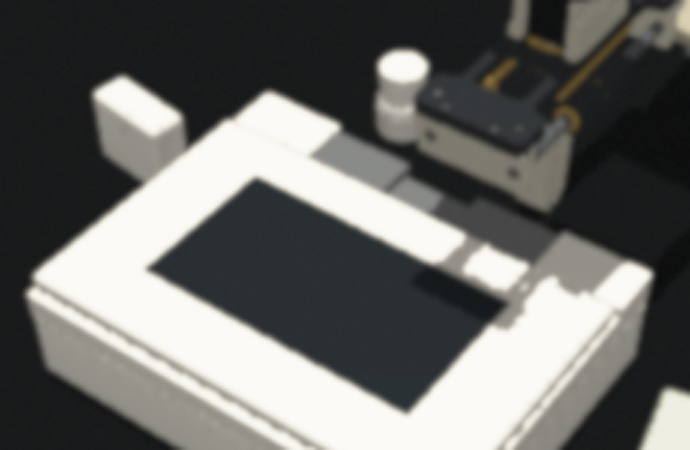

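Crop of the scene view: the gripper body is at crop (490,140), and its shadow falls on the left half of the ledge. The fingertips aren't clear, so I'll project the tip into this image and the wrist image.

```bash
python3 - <<'E'
from h import *
from plant import *
s=read_state();Tt=R.from_rotvec(s["orientation"]).as_matrix()
c=read_camera("scene");W=np.linalg.inv(c["T"]);im=c["image"][:,:,::-1].copy()
for d,col in((0,(255,0,0)),(.1,(0,255,255)),(.186,(0,0,255))):
    p=W[:3,:3]@(s["tool_pos"]+d*Tt[:,2])+W[:3,3];u=p[:2]/p[2]*c["fx"]+[c["cx"],c["cy"]];print(d,u);cv2.circle(im,tuple(int(v) for v in u),2,col,-1)
w=read_camera("wrist")["image"][:,:,::-1]
cv2.imwrite("pics/s2.png",np.hstack([cv2.resize(im[40:280,190:430],(400,400)),cv2.resize(w,(400,300)).copy() if 0 else cv2.copyMakeBorder(cv2.resize(w,(400,300)),0,100,0,0,0)]))
E
```

```text
0 [377.9697 109.5937]
0.1 [372.6393 159.5651]
0.186 [368.7431 196.091 ]
```

View pics/s2.png

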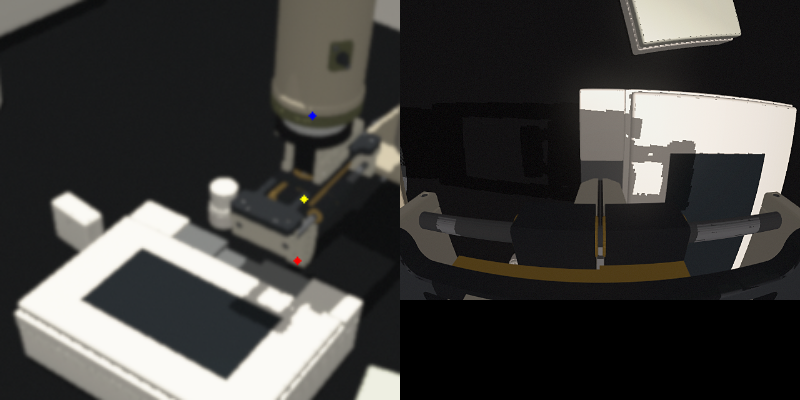

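```bash
python3 -c "
from h import *
from plant import *
s=read_state();show(s);print(inc(s,-.101,.076,.084))"
```

```text
t 2.125 tip unit mm [-100.6081   77.673   121.5966] F [ 0.4277 -0.5051  0.9512] Fu 0.37350140433952717 -0.5464086586603419 open 0.00027510875189144183 q [ 0.0326 -0.1767  1.9706  0.      1.3473 -0.0755]
[-0.0084 -0.0017  0.188   0.0001  0.      0.0016]
```

Request:
arm_command --pt "-0.008 0 0.05 0 0 0" --pt "-0.008 0 0.1 0 0 0" --pt "-0.008 0 0.15 0 0 0" --pt "-0.008 0 0.175 0 0 0" --pt "-0.008 0 0.18 0 0 0"

```text
t: 2.75
tool_pos: [0.4591, 0.0644, 0.2702]
orientation: [-2.098, -2.337, 0.001]
force: [0.6, 0.3, 0.5]
opening: 0.0006
gripper_force: 0.0
```

Request:
arm_command --pt "0 0 0.002 0 0 0" --pt "0 0 0.004 0 0 0" --pt "0 0 0.006 0 0 0" --pt "0 0 0.008 0 0 0" --pt "0 0 0.01 0 0 0"

```text
t: 3.38
tool_pos: [0.4593, 0.0643, 0.2687]
orientation: [2.099, 2.338, -0.0]
force: [-0.1, -0.6, 0.2]
opening: 0.0004
gripper_force: 0.0
```

```bash
python3 -c "
from h import *
from plant import *
s=read_state();show(s);print(inc(s,-.101,.076,.08))"
```

```text
t 3.375 tip unit mm [-100.864    75.8312   82.7485] F [-0.0668 -0.641   0.1793] Fu -0.13240113003539458 -0.6307240576033217 open 0.000405990012990346 q [ 0.0286 -0.1328  2.0064 -0.      1.2679 -0.079 ]
[ 0.0008 -0.0007  0.0137  0.      0.      0.0015]
```

Tracking is good and force noise is about 0.7 N. Now I'll touch down in fine steps.

Request:
arm_command --pt "0 0 0.002 0 0 0" --pt "0 0 0.004 0 0 0" --pt "0 0 0.006 0 0 0" --pt "0 0 0.008 0 0 0" --pt "0 0 0.01 0 0 0"

```text
t: 4.0
tool_pos: [0.4593, 0.0644, 0.2667]
orientation: [-2.099, -2.338, -0.0]
force: [1.1, 0.2, 0.4]
opening: 0.0008
gripper_force: 0.0
```

Request:
arm_command --pt "0 0 0.001 0 0 0" --pt "0 0 0.002 0 0 0" --pt "0 0 0.003 0 0 0" --pt "0 0 0.004 0 0 0" --pt "0 0 0.005 0 0 0"

```text
t: 4.62
tool_pos: [0.4594, 0.0644, 0.2664]
orientation: [2.099, 2.338, -0.0]
force: [-4.0, -0.2, 8.9]
opening: 0.0006
gripper_force: 4.6
```

Contact is at about 8.9 N. I'll ease off slightly and start the sweep (-tool x is right).

Request:
arm_command --pt "-0.008 0 -0.001 0 0 0" --pt "-0.016 0 -0.001 0 0 0" --pt "-0.024 0 -0.001 0 0 0" --pt "-0.032 0 -0.001 0 0 0" --pt "-0.04 0 -0.001 0 0 0"

```text
t: 5.25
tool_pos: [0.4605, 0.0566, 0.2664]
orientation: [2.099, 2.338, 0.002]
force: [-0.5, 4.0, 6.3]
opening: 0.0004
gripper_force: 2.7
```

Request:
arm_command --pt "-0.008 0 0 0 0 0" --pt "-0.016 0 0 0 0 0" --pt "-0.024 0 0 0 0 0" --pt "-0.032 0 0 0 0 0" --pt "-0.04 0 0 0 0 0"

```text
t: 5.88
tool_pos: [0.4613, 0.0487, 0.2664]
orientation: [2.099, 2.338, 0.002]
force: [-1.4, 4.6, 5.3]
opening: 0.0
gripper_force: 2.7
```

Request:
arm_command --pt "-0.008 0 0 0 0 0" --pt "-0.016 0 0 0 0 0" --pt "-0.024 0 0 0 0 0" --pt "-0.032 0 0 0 0 0" --pt "-0.04 0 0 0 0 0"

```text
t: 6.5
tool_pos: [0.4622, 0.0407, 0.2664]
orientation: [2.099, 2.338, 0.002]
force: [0.1, 4.1, 5.1]
opening: 0.0007
gripper_force: 2.7
```

Request:
arm_command --pt "-0.008 0 0 0 0 0" --pt "-0.016 0 0 0 0 0" --pt "-0.024 0 0 0 0 0" --pt "-0.032 0 0 0 0 0" --pt "-0.04 0 0 0 0 0"

```text
t: 7.12
tool_pos: [0.4631, 0.0327, 0.2664]
orientation: [2.099, 2.338, 0.002]
force: [-1.5, 4.3, 5.5]
opening: 0.0009
gripper_force: 2.8
```

Request:
arm_command --pt "-0.008 0 0 0 0 0" --pt "-0.016 0 0 0 0 0" --pt "-0.024 0 0 0 0 0" --pt "-0.032 0 0 0 0 0" --pt "-0.04 0 0 0 0 0"

```text
t: 7.75
tool_pos: [0.4639, 0.0248, 0.2663]
orientation: [2.099, 2.338, 0.002]
force: [-1.7, 3.5, 5.4]
opening: 0.0006
gripper_force: 2.7
```

Request:
arm_command --pt "-0.008 0 0 0 0 0" --pt "-0.016 0 0 0 0 0" --pt "-0.024 0 0 0 0 0" --pt "-0.032 0 0 0 0 0" --pt "-0.04 0 0 0 0 0"

```text
t: 8.38
tool_pos: [0.4646, 0.0166, 0.266]
orientation: [2.099, 2.338, 0.0]
force: [-0.7, 3.9, 5.1]
opening: 0.0007
gripper_force: 2.7
```

Request:
arm_command --pt "-0.008 0 0 0 0 0" --pt "-0.016 0 0 0 0 0" --pt "-0.024 0 0 0 0 0" --pt "-0.032 0 0 0 0 0" --pt "-0.04 0 0 0 0 0"

```text
t: 9.0
tool_pos: [0.4654, 0.0087, 0.266]
orientation: [-2.099, -2.338, -0.0]
force: [-0.5, 3.7, 4.7]
opening: 0.0005
gripper_force: 2.5
```

```bash
python3 -c "
from h import *
from plant import *
s=read_state();show(s)"
```

```text
t 9.0 tip unit mm [-100.541    19.8773   80.0094] F [-0.4705  3.7106  4.7357] Fu -0.08651727429864098 3.739350975601316 open 0.0005289139906140269 q [-0.0917 -0.1245  2.0043  0.0003  1.2617 -0.1995]
```

Request:
arm_command --pt "-0.008 0 0 0 0 0" --pt "-0.016 0 0 0 0 0" --pt "-0.024 0 0 0 0 0" --pt "-0.032 0 0 0 0 0" --pt "-0.04 0 0 0 0 0"

```text
t: 9.62
tool_pos: [0.466, 0.0004, 0.2655]
orientation: [-2.099, -2.337, 0.001]
force: [-0.1, -0.1, 0.5]
opening: 0.0007
gripper_force: 0.0
```

Contact was lost between y=20 and y=12, which puts the notch's left edge near 23 and its middle near -5. I'll move on towards the middle and check the force stays near zero.

Request:
arm_command --pt "-0.016 0 0 0 0 0" --pt "-0.032 0 0 0 0 0" --pt "-0.048 0 0 0 0 0" --pt "-0.064 0 0 0 0 0" --pt "-0.08 0 0 0 0 0"

```text
t: 10.25
tool_pos: [0.468, -0.0154, 0.266]
orientation: [2.099, 2.338, 0.0]
force: [0.3, 0.0, -0.2]
opening: 0.0006
gripper_force: 0.0
```

Request:
arm_command --pt "0 0 0.004 0 0 0" --pt "0 0 0.008 0 0 0" --pt "0 0 0.012 0 0 0" --pt "0 0 0.014 0 0 0" --pt "0 0 0.015 0 0 0"

```text
t: 10.88
tool_pos: [0.4679, -0.0151, 0.2629]
orientation: [-2.099, -2.338, 0.0]
force: [-0.6, 0.1, 0.4]
opening: 0.0005
gripper_force: 0.0
```

```bash
python3 -c "
from h import *
from plant import *
s=read_state();show(s);print(inc(s,-.101,-.004,.074))"
```

```text
t 10.875 tip unit mm [-100.541    -4.0844   76.8689] F [-0.5945  0.0639  0.4263] Fu -0.5847839767126516 0.12468963972219178 open 0.0005192274672024162 q [-0.1419 -0.1125  1.9995  0.      1.2547 -0.2496]
[ 0.0005 -0.0024  0.0143 -0.     -0.      0.0015]
```

The tip is 3 mm below the ledge with no force, so this is the notch. Down to the bar now.

Request:
arm_command --pt "0 0 0.005 0 0 0" --pt "0 0 0.01 0 0 0" --pt "0 0 0.015 0 0 0" --pt "0 0 0.02 0 0 0" --pt "0 0 0.023 0 0 0"

```text
t: 11.5
tool_pos: [0.468, -0.0152, 0.2589]
orientation: [-2.099, -2.338, 0.0]
force: [-4.2, 0.5, 7.7]
opening: 0.0005
gripper_force: 3.6
```

Request:
arm_command --pt "0 0 0.003 0 0 0" --pt "0 0 0.006 0 0 0" --pt "0 0 0.009 0 0 0" --pt "0 0 0.012 0 0 0" --pt "0 0 0.015 0 0 0"

```text
t: 12.12
tool_pos: [0.468, -0.0152, 0.256]
orientation: [-2.099, -2.338, 0.0]
force: [-3.6, 0.6, 7.2]
opening: 0.0005
gripper_force: 3.7
```

Request:
arm_command --pt "0 0 0.003 0 0 0" --pt "0 0 0.006 0 0 0" --pt "0 0 0.009 0 0 0" --pt "0 0 0.012 0 0 0" --pt "0 0 0.015 0 0 0"

```text
t: 12.75
tool_pos: [0.468, -0.0152, 0.253]
orientation: [-2.099, -2.338, 0.0]
force: [-4.3, -0.4, 7.0]
opening: 0.0004
gripper_force: 3.7
```

Request:
arm_command --pt "0 0 0.001 0 0 0" --pt "0 0 0.002 0 0 0" --pt "0 0 0.003 0 0 0" --pt "0 0 0.004 0 0 0" --pt "0 0 0.005 0 0 0"

```text
t: 13.38
tool_pos: [0.468, -0.0152, 0.2523]
orientation: [-2.099, -2.338, 0.0]
force: [-6.3, 1.0, 12.1]
opening: 0.0007
gripper_force: 6.2
```

The force is rising at tip z 66.3 mm, so this is the hard stop. One small confirmation, then withdraw.

Request:
arm_command --pt "0 0 0.001 0 0 0" --pt "0 0 0.002 0 0 0" --pt "0 0 0.002 0 0 0" --pt "0 0 0.002 0 0 0" --pt "0 0 0.002 0 0 0"

```text
t: 14.0
tool_pos: [0.468, -0.0152, 0.2523]
orientation: [-2.099, -2.338, 0.0]
force: [-7.7, 1.6, 15.1]
opening: 0.0005
gripper_force: 7.5
```

Request:
arm_command --pt "0 0 -0.01 0 0 0" --pt "0 0 -0.03 0 0 0" --pt "0 0 -0.08 0 0 0" --pt "0 0 -0.16 0 0 0" --pt "0 0 -0.26 0 0 0"

```text
t: 14.62
tool_pos: [0.4679, -0.0152, 0.3042]
orientation: [2.099, 2.338, 0.0]
force: [0.7, 0.4, -0.2]
opening: 0.0003
gripper_force: 0.0
```

Request:
arm_command --pt "0 0 -0.1 0 0 0" --pt "0 -0.1 -0.2 0 0 0" --pt "0 -0.2 -0.3 0 0 0" --pt "0 -0.3 -0.4 0 0 0" --pt "0 -0.3 -0.4 0 0 0"

```text
t: 15.25
tool_pos: [0.4083, -0.0218, 0.3857]
orientation: [2.096, 2.334, 0.004]
force: [1.2, 0.3, 0.6]
opening: 0.0003
gripper_force: 0.0
```

```bash
python3 - <<'E'
from h import *
from plant import *
s=read_state();show(s)
i=read_camera("scene")["image"];t=read_camera("top")["image"]
cv2.imwrite("pics/s3.png",np.hstack([cv2.resize(i[110:340,180:460],(400,329),interpolation=2),cv2.resize(t[150:380,180:460+50-50],(400,329))])[:,:,::-1])
c=np.load("top.npz")["image"]
d=(np.abs(t.astype(int)-c).max(2)>60)
for n,(u,v,a,b) in dict(jar=(408,450,338,375),tip=(190,262,225,305),timer=(455,510,258,283)).items():print(n,d[a:b,u:v].sum())
E
```

```text
t 15.25 tip unit mm [-159.5948   -4.8641  199.7191] F [1.1813 0.2799 0.6114] Fu 1.2038327072083923 0.15697437290848304 open 0.00032568545537219756 q [-0.1788 -0.4079  2.0117 -0.0001  1.5326 -0.2861]
jar 582
tip 0
timer 0
```

View pics/s3.png

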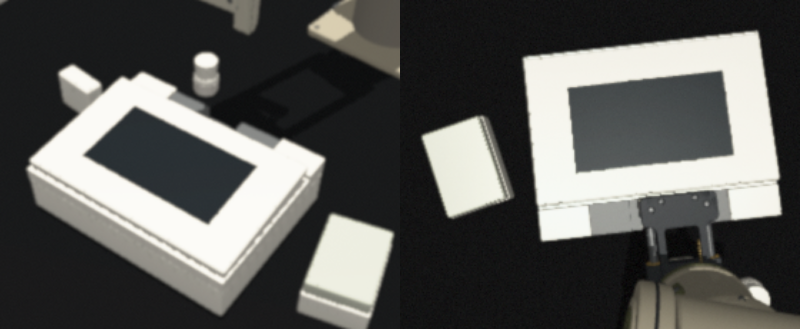

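The picture shows the lid raised at the front and the release pressed right down in the notch. The jar, tip box and timer are where they were; the jar's pixel change in the top view is the arm hiding it. The arm is clear of everything.

```bash
python3 -c "
from plant import *
print(close_job())"
```

```text
the job is handed in; nothing more can be done
None
```

I found the notch by feel and pressed the release to its hard stop at up to 15 N. The last picture shows the lid ajar, the arm is clear of everything, the jar, tip box and timer were not moved, and the job was handed in at about 15 s.

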